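# Feed the bur cassette under the drag spring of its dock

### The arm

A 6-joint arm with a two-finger parallel gripper is mounted at the origin on a cart in front of the work surface, level with it; the furniture and walls round the work are solid. World frame = base frame: x ahead of the robot, y to its left, z up, the work surface at z = 0. Lengths are in m, angles in degrees, forces in N, time in s.
With the tool pointing down it reaches from about 0.25 to 0.725 m from the base axis. Payload 9.7 kg.
Tool frame: the origin (TCP) lies at the centre of the arm's flange, where the gripper is bolted on; the fingertips stand 173 mm ahead of it and the grasp point (between the pads) lies 155 mm ahead of it; z points along the fingers, y is the line along which they close (so a half turn about z gives the same grasp; the last joint's range is limited). The gripper opens to 85 mm and grips with 20 to 120 N. Pads are 22 mm wide; open, the fingers measure 114 mm over their backs; the gripper's body (76 mm by 85 mm) begins 54 mm behind the grasp point. The pads swing forward as they close: fully open they stand 13 mm farther back than shut.
Start: joints at [77.177, 4.979, 10.078, 95.1, 0, 90], TCP at [0.122, 0.536, 0.405] pointing down, gripper open.
Joint ranges: [-179.16, 179.16], [-48.56, 103.87], [-65.8, 70.77], [-126.05, 130.52], [-82.76, 87.17], [-180, 180]. Speed limits (degrees/s): [127.2, 127.2, 147.25, 180, 180, 180].

### API

Orientations are given as [roll, pitch, yaw] about the fixed x, y, z axes, in that order (R = Rz(yaw) Ry(pitch) Rx(roll)).
In Python, from workcell import monitor, camera, get_calibration, bot gives the robot as it stands.
- The arm moves only by the tool carry_out, never from a script. Its argument "targets" is text: rows parted by semicolons, each of 7 numbers parted by spaces: the shift along the tool's x, y, z in units of 0.04 m (1.0 is 0.04 m), then the turn, a rotation vector about the tool's x, y, z in units of 0.1 rad (1.0 is 0.1 rad), then the opening, from -1 (shut) to 1 (fully open), so that 0 is half open. A call has exactly 8 rows; each row shifts and turns the commanded pose from where the row before left it, along the tool's axes as they then stand; what a row does not reach is not made up. A row lasts 1/12 s, in which the tool goes at most 41.7 mm and 7.16 degrees, less where a joint would pass 70% of its speed; a pose out of reach is approached as far as the arm can. A call with a number of a shift or a turn outside -1 to 1 is refused whole. A call with a gripper value outside its range is refused whole. The fingers move at their own pace and stop on an object; "newtons" is the grip in N (left out, the last holds). Time passes only in rows, so rows that do not move let the fingers close, or fill a call up. It gives the time, the measured TCP pose, the force, the opening and the grip force at its end, in the units of the state.
- monitor.get_obs(): the state, without advancing time (a new reading comes with each control period).
- camera(name): name is "scene" or "top"; returns the picture (400x640x3 uint8, red, green, blue); there is no depth.
- get_calibration(name): a dict with "fx", "fy", "cx", "cy" (pixels), "D" ([k1, k2, p1, p2, k3] as OpenCV has them; the pictures are not rectified), "view" (4x4, takes a point from world to camera coordinates). Camera axes: x right, y down, z forward; pixel columns grow to the right and rows downward; lengths in m; the calibration is good to about 2 mm. A picture is of the moment at which its call begins. get_calibration takes no time and is no camera call.
- bot.job_done(): hands the job in; it is judged then, once.
The state is a dict: "time": time; "q": joint angles; "qd": joint speeds; "joint_efforts": joint torques, N m; "ee_pos": TCP position; "tcp_rot": TCP orientation; "wrist_force": force on the tool from outside, world axes, zero at the start; "torque": the same for the moment, N m; "opening": finger opening in m; "grasp_force": force on a finger pad.
Only numpy, scipy, OpenCV 4.12 (cv2) and the standard library are available. Lean on these libraries where they do the work, as an engineer would, in place of code of your own. Each camera call takes 0.05 s, during which the arm holds its last target. There are 200 camera calls.

### The job

Press the blue bur cassette hard down into its dock with the fingertips on its dark ribbed tread and, still pressing, push it forward under the yellow bridge and its drag spring until it lies flat against the end stop and the sprung bed has popped up behind it. Only press and push the cassette, never lift it; leave the bur block, plaster cast, bottle and round box where they stand, and take the hand away at the end.

Things in the scene. Friction and masses are not known exactly. Their poses are not given: they have to be found in the camera images.
- dock: Aluminium dock fixed to the desk, 254x98 mm. Origin on the desk under the middle of the yellow bridge; +x points along the lane, the way the cassette is fed (away from the robot, turned up to 0.5 rad), z up. Heights are over the desk. Lane floor 6 mm high (x -79 to +54 mm); side rails 20 mm high, 80 mm apart, x -186 to +68 mm; rear wall 20 mm high at x -186 to -178 mm.
- bed (a joint): Sprung steel bed of the lane's near end, x -172 to -79 mm: metres it is pressed down. 0 = up (top 15 mm high), 0.009 = down, flush with the lane floor. It stays level. It yields from about 7 N (of which the cassette's weight is about 2 N) and takes 12.5 N fully down. The cassette starts on it; it pops up behind once the cassette's rear end has left it.
- cassette: Loose flat block 130 mm long (x), 76 wide, 14 thick, about 0.2 kg, heavier at the rear. Origin: centre of its underside; +x forward along the lane as the dock's. Front blue with a white field of bur ends, rear a dark ribbed tread. Starts on the raised bed, front end 21 to 36 mm before the bridge, its top 29 mm high. Home: x -11 mm in the dock's frame, flat on the lane floor; travel 82 to 97 mm.
- tread (a point): Middle of the tread, on top (42 mm behind the cassette's origin, 14 mm over its underside; 29 mm high at the start, 20 mm pressed fully down). The tread is 46 mm long, 76 wide. At its front end, 23 mm ahead of this point, an upright lip rises 8 mm, 66 mm wide: a fingertip on the tread can push against it. It slopes off in front to 43 mm ahead. At home tread and lip are still before the bridge.
- nose (a point): Middle of the cassette's front face, half-way up (7 mm over its underside). At home it touches point stop.
- stop (a point): Middle of the near face of the end stop, 13 mm high (7 mm over the lane's floor), at x +54 mm in the dock's frame. The stop is 20 mm high and rigid.
- bridge (a point): Middle of the underside of the yellow bridge bar, 25 mm high: the unpressed cassette is 4 mm too high to pass, and passes when the bed is at least 5 mm down. The bar reaches 7 mm to either side along the lane, top 42 mm high. From its far side a steel drag leaf spring slants down to 16 mm height, 36 mm beyond the bar's middle; the cassette's front lifts it against 2 to 5 N.
- bed_edge (a point): Middle of the far edge of the sprung bed, at floor height (6 mm), x -79 mm in the dock's frame. The cassette's rear end must pass it, by 3 mm at home.
- bur_block: Bystander: block of dental burs, 32x68x47 mm, origin under its centre. It and the other three stand 110 mm or more from the lane's centre line.
- cast: Bystander: plaster cast of a jaw, 49x62x36 mm, origin under its centre.
- bottle: Bystander: brown dropper bottle, 34 mm across, 102 mm high, origin under its centre.
- round_box: Bystander: cream round box, 56 mm across, 35 mm high, origin under its centre.
Things that resemble listed ones, but are neither listed nor needed, are in the scene too. What is shaped like the cassette but red is not meant.

How it is judged:
By the outcome, as a careful person would: the job done as asked, in the order asked, and still so for the second after the job is handed in, with the robot touching nothing.
It also fails if it takes over 42 s, if anything falls off the work surface, if the arm or the gripper's body presses on something with over 40 N, if the wrist force passes 120 N, or if a joint passes its speed limit or range.

## Working session

There is one attempt and no reset: what is moved stays moved. The work goes in short steps, Python scripts to look and compute and a tool call to move; the robot and the scene stay as the last step left them, time stands still between calls to the robot, and variables do not carry over. Pictures are saved under pics/ and viewed, at most 10 in all, crops included, and the job is handed in when it is done.

Besides the shell and the picture viewer there is one more tool, called after "Emit:" as name(argument=value, ...) on one line, values as JSON. carry_out: Moves the arm, as the interface text tells. Shifts and turns lie within -1 to 1; 1 stands for 0.04 m of shift or 0.1 rad of turn. Its arguments: {"type":"object","properties":{"targets":{"type":"string"},"newtons":{"type":"number"}},"required":["targets"]}

```bash
mkdir -p pics; ls; python3 - <<'E'
from workcell import monitor,camera,get_calibration
import cv2,json
print(monitor.get_obs())
for n in("scene","top"):
    cv2.imwrite(f"pics/{n}0.png",camera(n)[:,:,::-1]); print(n,get_calibration(n))
E
```

```text
pics
{'time': 0.0, 'q': array([7.71774236e+01, 5.01119356e+00, 1.00343960e+01, 9.51008474e+01,
       1.07835351e-03, 8.99979816e+01]), 'qd': array([-0.13244929,  0.1497423 ,  0.0001611 , -0.13364218,  0.02638559,
        0.01077483]), 'joint_efforts': array([ 1.48554358e-03, -5.20400798e+01,  4.64785874e+01,  1.69294380e-02,
        7.93887375e-05, -5.71027982e-06]), 'ee_pos': array([0.12205999, 0.53628034, 0.40398151]), 'tcp_rot': array([-1.79922355e+02, -1.08108778e-03,  1.67179441e+02]), 'wrist_force': array([-0.4537594 , -0.5255499 , -0.89013755]), 'torque': array([-0.00759269,  0.02598456,  0.00622701]), 'grasp_force': 0.0, 'opening': 0.08549314054848882}
scene {'fx': 377.58631136498775, 'fy': 377.58631136498775, 'cx': 321.025151894796, 'cy': 193.27772099182624, 'D': array([-0.04517297,  0.        ,  0.        ,  0.        ,  0.        ]), 'view': array([[ 0.76830826, -0.63981585,  0.01838715, -0.40267081],
       [-0.47762047, -0.59219047, -0.64899086,  0.35465057],
       [ 0.42612334,  0.48984296, -0.76057398,  0.6120075 ],
       [ 0.        ,  0.        ,  0.        ,  1.        ]])}
top {'fx': 499.8582414141661, 'fy': 499.8582414141661, 'cx': 321.529796008248, 'cy': 192.3052368364478, 'D': array([-0.05932602,  0.        ,  0.        ,  0.        ,  0.        ]), 'view': array([[ 0.02113737, -0.9997755 ,  0.00147029,  0.03788316],
       [-0.97788249, -0.02098054, -0.20810011,  0.59792576],
       [ 0.20808424,  0.00296092, -0.97810643,  0.97172747],
       [ 0.        ,  0.        ,  0.        ,  1.        ]])}
```

View pics/top0.png

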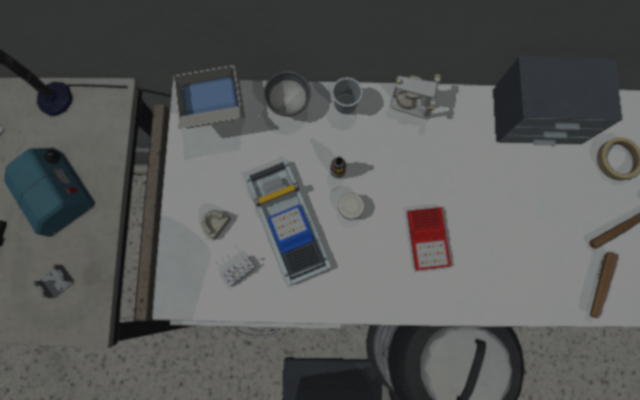

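View pics/scene0.png

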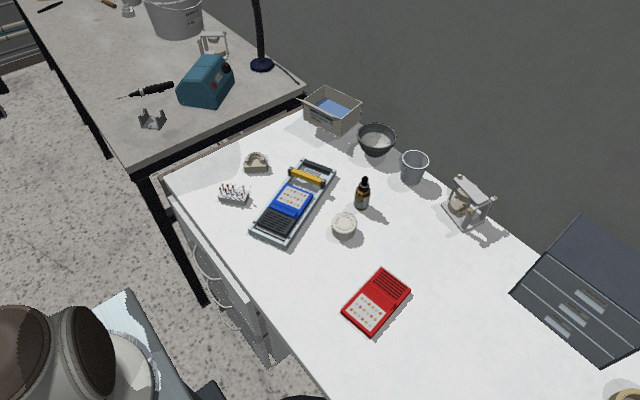

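The top view shows the blue cassette in the dock at about (290,235) and the yellow bridge at (277,193). A red look-alike lies loose at (429,238). The blue one in the dock with the dark tread fits the description, so I'll confirm it in an enlarged crop.

```bash
python3 - <<'E'
import cv2
a=cv2.imread("pics/top0.png")[150:290,230:350]; b=cv2.imread("pics/scene0.png")[150:250,240:345]
a=cv2.convertScaleAbs(a,alpha=1.8)
a=cv2.resize(a,None,fx=4,fy=4,interpolation=cv2.INTER_CUBIC)
b=cv2.resize(b,(294,280),interpolation=cv2.INTER_CUBIC)
cv2.imwrite("pics/ca.png",a)
E
```

```text
(no output)
```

View pics/ca.png

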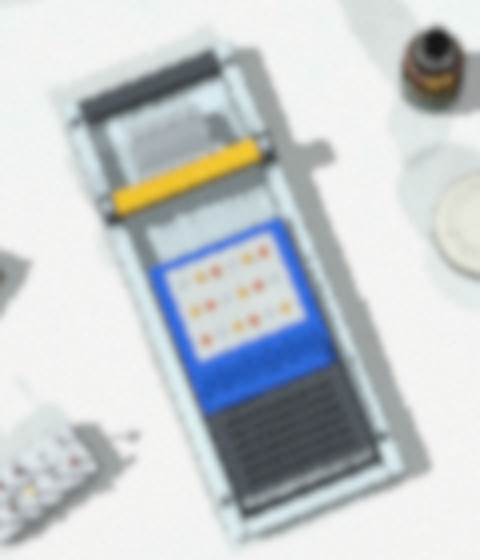

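The crop confirms it. At 4x it shows the blue front edge (152,268)-(284,220), the tread's rear edge (247,512)-(382,455) and the yellow bar from (115,204) to (262,150). I'll back-project these and overlay the model on both views.

```bash
cat >h.py <<'E'
import numpy as np,cv2
from workcell import get_calibration
def K(n):
    c=get_calibration(n); return np.array([[c['fx'],0,c['cx']],[0,c['fy'],c['cy']],[0,0,1]]),c['D'],c['view']
def back(n,p,z):
    k,D,V=K(n); r=cv2.undistortPoints(np.array([[p]],float),k,D)[0,0]
    R,t=V[:3,:3],V[:3,3]; o=-R.T@t; d=R.T@np.r_[r,1]; return o+d*(z-o[2])/d[2]
def proj(n,P):
    k,D,V=K(n); return cv2.projectPoints(np.array(P,float),cv2.Rodrigues(V[:3,:3])[0],V[:3,3],k,D)[0][:,0]
def w(pose,P):
    x,y,a=pose; P=np.array(P,float); c,s=np.cos(a),np.sin(a)
    return np.c_[x+c*P[:,0]-s*P[:,1],y+s*P[:,0]+c*P[:,1],P[:,2]]
def draw(im,n,pose,P,col,f):
    # im is upscaled by f with origin off
    q=(proj(n,w(pose,P))-f[1])*f[0]
    cv2.polylines(im,[np.round(q).astype(np.int32)],True,col,1,cv2.LINE_AA)
E
python3 - <<'E'
from h import *
from scipy.optimize import least_squares
u=lambda p:np.array(p)/4+[230,150]
B=[u(p) for p in[(152,268),(284,220),(247,512),(382,455)]]
for p in B: print(back("top",p,.029))
for p in [(188,177),(113,193),(260,140),(118,215),(263,160)]: print('bar',back("top",u(p),.042))
for p in [(80,105),(215,60),(88,122),(220,78)]: print('stop',back("top",u(p),.02))
for p in [(240,545),(400,470)]: print('rear',back("top",u(p),.02))
# dock pose + cassette offset: params x,y,a,s (cassette origin x)
def res(v):
    x,y,a,s=v
    M=w(v[:3],[[s+.065,.038,.029],[s+.065,-.038,.029],[s-.065,.038,.029],[s-.065,-.038,.029],[0,0,.042]])
    return (proj("top",M)-np.array(B+[u((188,177))])).ravel()
r=least_squares(res,[.4,.1,.3,-.09]); print(r.x,r.fun.round(1))
v=r.x
for n,o,sz,f in(("top",(230,150),(120,140),4),("scene",(240,150),(105,100),6)):
    a=cv2.imread(f"pics/{n}0.png")[o[1]:o[1]+sz[1],o[0]:o[0]+sz[0]]
    if n=="top":a=cv2.convertScaleAbs(a,alpha=1.8)
    a=cv2.resize(a,None,fx=f,fy=f,interpolation=cv2.INTER_CUBIC); F=(f,np.array(o)-.0)
    s=v[3]
    draw(a,n,v[:3],[[s+.065,.038,.029],[s+.065,-.038,.029],[s-.065,-.038,.029],[s-.065,.038,.029]],(0,255,0),F)
    draw(a,n,v[:3],[[.007,.04,.042],[.007,-.04,.042],[-.007,-.04,.042],[-.007,.04,.042]],(255,0,255),F)
    draw(a,n,v[:3],[[.068,.049,.02],[.068,-.049,.02],[-.186,-.049,.02],[-.186,.049,.02]],(0,0,255),F)
    cv2.imwrite(f"pics/o_{n}.png",a)
a=cv2.imread("pics/o_top.png");b=cv2.imread("pics/o_scene.png")[:560,:]
b=cv2.resize(b,(320,305)); c=np.zeros((560,800,3),np.uint8);c[:,:480]=a;c[:305,480:]=b;cv2.imwrite("pics/o.png",c)
E
```

```text
[0.54829013 0.16293975 0.029     ]
[0.57564357 0.09379656 0.029     ]
[0.42176737 0.10843595 0.029     ]
[0.45258448 0.03924926 0.029     ]
bar [0.59521046 0.14458114 0.042     ]
bar [0.58574823 0.18381029 0.042     ]
bar [0.61604338 0.10721481 0.042     ]
bar [0.57401391 0.1806192  0.042     ]
bar [0.60523807 0.10527911 0.042     ]
stop [0.63845638 0.2070073  0.02      ]
stop [0.66528381 0.13450651 0.02      ]
stop [0.62905869 0.20216946 0.02      ]
stop [0.65519905 0.13140283 0.02      ]
rear [0.40505824 0.11205082 0.02      ]
rear [0.44558578 0.02960627 0.02      ]
[ 0.59565452  0.14357334  0.41353559 -0.10518174] [ 0.2  2.2  0.5  0.7 -0.7 -1.4 -0.5 -1.2  0.5 -0.2]
```

View pics/o.png

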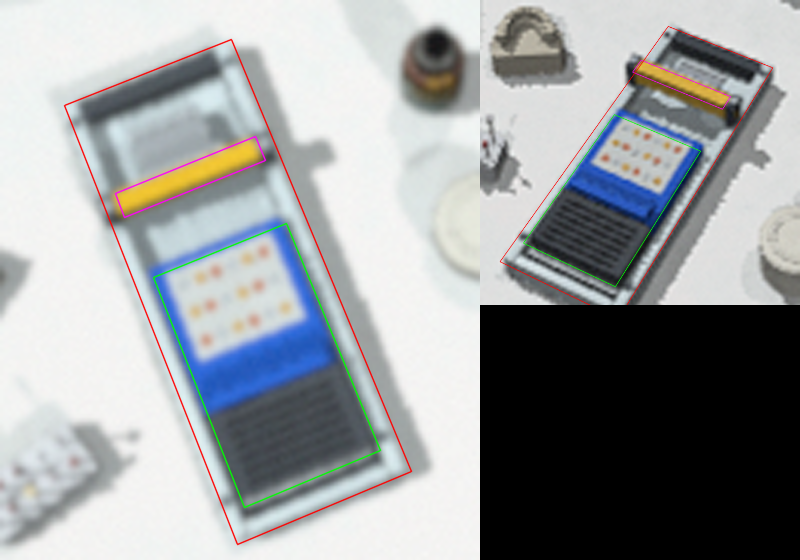

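The model fits both views within 1–2 px. Dock is at about (0.5955, 0.144) with yaw 0.40. The cassette origin is at lane x ≈ -0.102, so its front is 30 mm before the bar, which is in the stated range. Next: shut the gripper and travel over at height.

Emit:
carry_out(targets="-0.66 -0.57 0 0 0 0 -1;-0.66 -0.57 0 0 0 0 -1;-0.66 -0.57 0 0 0 0 -1;-0.66 -0.57 0 0 0 0 -1;-0.66 -0.57 0 0 0 0 -1;-0.66 -0.57 0 0 0 0 -1;-0.66 -0.57 0 0 0 0 -1;-0.66 -0.57 0 0 0 0 -1", newtons=60)

```text
time: 0.77
ee_pos: [0.288, 0.31, 0.4045]
tcp_rot: [-180.0, -0.0, 167.2]
wrist_force: [-0.6, -0.0, -0.2]
opening: -0.0
grasp_force: 0.0
```

Emit:
carry_out(targets="-0.66 -0.57 0 0 0 0 -1;-0.66 -0.57 0 0 0 0 -1;-0.66 -0.57 0 0 0 0 -1;-0.66 -0.57 0 0 0 0 -1;-0.66 -0.57 0 0 0 0 -1;-0.66 -0.57 0 0 0 0 -1;-0.66 -0.57 0 0 0 0 -1;-0.66 -0.57 0 0 0 0 -1")

```text
time: 1.43
ee_pos: [0.4536, 0.0851, 0.4045]
tcp_rot: [180.0, -0.0, 167.2]
wrist_force: [-0.3, -0.1, -0.7]
opening: -0.0004
grasp_force: 0.0
```

```bash
python3 -c "
from workcell import monitor
o=monitor.get_obs()
for k in('time','q','ee_pos','tcp_rot','wrist_force','opening'):print(k,o[k])"
```

```text
time 1.4333
q [ 1.06235528e+01 -7.07677004e+00 -1.81347238e+00  9.52685136e+01
  2.49794858e-03  2.34572786e+01]
ee_pos [0.45361022 0.08508881 0.4045384 ]
tcp_rot [ 1.79999785e+02 -5.77924655e-03  1.67166274e+02]
wrist_force [-0.33379234 -0.11392472 -0.67526275]
opening -0.00041845404753423806
```

Emit:
carry_out(targets="0 0 0.58 0 0 -0.78 -1;0 0 0.58 0 0 -0.78 -1;0 0 0.58 0 0 -0.78 -1;0 0 0.58 0 0 -0.78 -1;0 0 0.58 0 0 -0.78 -1;0 0 0.58 0 0 -0.78 -1;0 0 0.58 0 0 -0.78 -1;-0.34 0 0.58 0 0 -0.78 -1")

```text
time: 2.1
ee_pos: [0.4646, 0.0908, 0.2178]
tcp_rot: [180.0, -0.1, -156.9]
wrist_force: [-0.1, 0.3, -0.7]
opening: 0.0002
grasp_force: 0.0
```

```bash
python3 - <<'E'
from h import *
from workcell import camera,monitor
o=monitor.get_obs();print(o['ee_pos'],o['tcp_rot'],o['q'],o['wrist_force'])
a=cv2.convertScaleAbs(camera("top")[150:290,230:350,::-1],alpha=1.8);b=camera("scene")[130:260,230:350,::-1]
a=cv2.resize(a,None,fx=3,fy=3,interpolation=cv2.INTER_CUBIC);b=cv2.resize(b,(388,420),interpolation=cv2.INTER_CUBIC)
cv2.imwrite("pics/p1.png",np.hstack([a,b]))
E
```

```text
[0.46458718 0.09075273 0.21779821] [ 1.79987591e+02 -7.69753465e-02 -1.56862188e+02] [ 1.10539456e+01 -4.86827718e+00 -2.04841429e+01  7.44620017e+01
 -3.98053447e-03 -1.20838554e+01] [-0.08191031  0.28457839 -0.72914886]
```

View pics/p1.png

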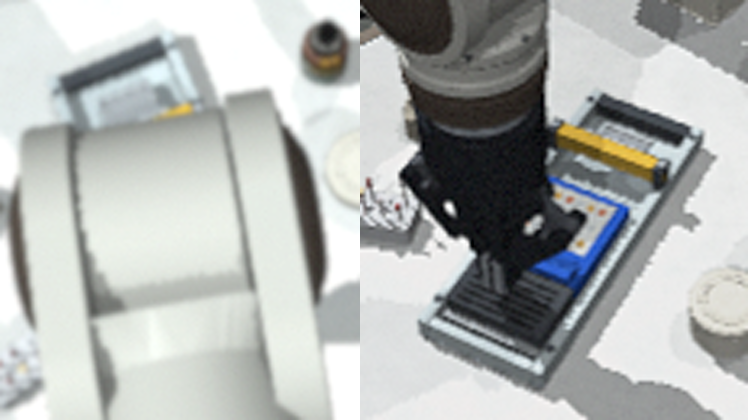

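The scene half shows the shut fingertips at about (505,290), above the middle of the dark tread, behind the lip and clear of the rails. I'll go down gently.

Emit:
carry_out(targets="0 0 0.06 0 0 0 -1;0 0 0.06 0 0 0 -1;0 0 0.06 0 0 0 -1;0 0 0.06 0 0 0 -1;0 0 0.06 0 0 0 -1;0 0 0.06 0 0 0 -1;0 0 0.06 0 0 0 -1;0 0 0.03 0 0 0 -1")

```text
time: 2.87
ee_pos: [0.4659, 0.0911, 0.2012]
tcp_rot: [-180.0, 0.0, -157.1]
wrist_force: [-1.8, -0.1, 5.6]
opening: 0.0002
grasp_force: 2.4
```

Emit:
carry_out(targets="0 0 0.04 0 0 0 -1;0 0 0.04 0 0 0 -1;0 0 0.04 0 0 0 -1;0 0 0.03 0 0 0 -1;0 0 0.03 0 0 0 -1;0 0 0 0 0 0 -1;0 0 0 0 0 0 -1;0 0 0 0 0 0 -1")

```text
time: 3.53
ee_pos: [0.4659, 0.0911, 0.1946]
tcp_rot: [-180.0, 0.0, -157.1]
wrist_force: [-2.2, -0.3, 8.8]
opening: -0.0001
grasp_force: 4.3
```

Emit:
carry_out(targets="0 0 0.03 0 0 0 -1;0 0 0.03 0 0 0 -1;0 0 0.03 0 0 0 -1;0 0 0.03 0 0 0 -1;0 0 0.02 0 0 0 -1;0 0 0 0 0 0 -1;0 0 0 0 0 0 -1;0 0 0 0 0 0 -1")

```text
time: 4.2
ee_pos: [0.4657, 0.0911, 0.1928]
tcp_rot: [-180.0, 0.1, -157.1]
wrist_force: [-19.1, -4.4, 46.1]
opening: -0.0001
grasp_force: 23.0
```

Emit:
carry_out(targets="0 0 -0.04 0 0 0 -1;-0.05 0 0 0 0 0 -1;-0.05 0 0 0 0 0 -1;-0.05 0 0 0 0 0 -1;-0.05 0 0 0 0 0 -1;-0.05 0 0 0 0 0 -1;-0.05 0 0 0 0 0 -1;-0.05 0 0 0 0 0 -1")

```text
time: 4.87
ee_pos: [0.4776, 0.0959, 0.193]
tcp_rot: [-179.9, -0.1, -157.1]
wrist_force: [-22.8, -10.4, 39.5]
opening: -0.0001
grasp_force: 19.9
```

Emit:
carry_out(targets="-0.05 0 -0.02 0 0 0 -1;-0.06 0 0 0 0 0 -1;-0.06 0 0 0 0 0 -1;-0.06 0 0 0 0 0 -1;-0.06 0 0 0 0 0 -1;-0.06 0 0 0 0 0 -1;-0.06 0 0 0 0 0 -1;-0.06 0 0 0 0 0 -1")

```text
time: 5.53
ee_pos: [0.4951, 0.1034, 0.1932]
tcp_rot: [-179.9, -0.1, -157.1]
wrist_force: [-18.6, -8.3, 31.1]
opening: 0.0
grasp_force: 15.8
```

```bash
python3 - <<'E'
from h import *
from workcell import camera
b=camera("scene")[140:250,240:350,::-1]
cv2.imwrite("pics/p2.png",cv2.resize(b,(550,550),interpolation=cv2.INTER_CUBIC))
E
```

```text
(no output)
```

View pics/p2.png

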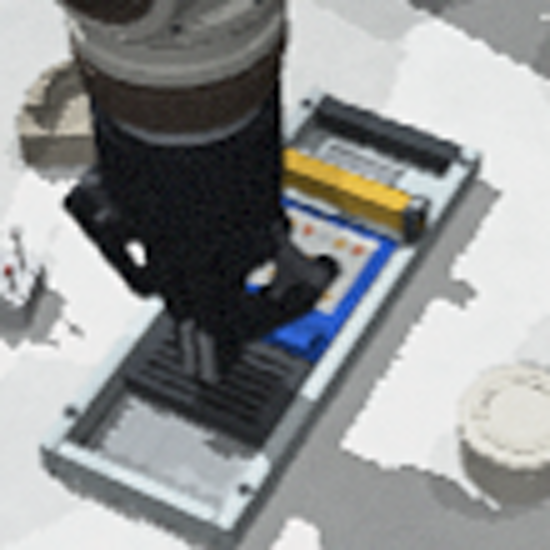

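The cassette at crop (330,270) is pressed flush and moving with the tip. Its front at (390,240) is just reaching the bar, and the bed is exposed behind it at (170,430). I'll keep pushing.

Emit:
carry_out(targets="-0.06 0 0 0 0 0 -1;-0.06 0 0 0 0 0 -1;-0.06 0 0 0 0 0 -1;-0.06 0 0 0 0 0 -1;-0.06 0 0 0 0 0 -1;-0.06 0 0 0 0 0 -1;-0.06 0 0 0 0 0 -1;-0.06 0 0 0 0 0 -1")

```text
time: 6.25
ee_pos: [0.5128, 0.1108, 0.1933]
tcp_rot: [-179.9, -0.1, -157.1]
wrist_force: [-19.1, -7.6, 31.5]
opening: 0.0
grasp_force: 15.6
```

Emit:
carry_out(targets="-0.06 0 0 0 0 0 -1;-0.06 0 0 0 0 0 -1;-0.06 0 0 0 0 0 -1;-0.06 0 0 0 0 0 -1;-0.06 0 0 0 0 0 -1;-0.06 0 0 0 0 0 -1;-0.06 0 0 0 0 0 -1;-0.06 0 0 0 0 0 -1")

```text
time: 6.92
ee_pos: [0.5301, 0.1182, 0.1933]
tcp_rot: [-180.0, -0.2, -157.1]
wrist_force: [-24.6, -9.8, 34.6]
opening: 0.0001
grasp_force: 17.8
```

Emit:
carry_out(targets="-0.05 0 0 0 0 0 -1;-0.05 0 0 0 0 0 -1;-0.05 0 0 0 0 0 -1;-0.05 0 0 0 0 0 -1;-0.05 0 0 0 0 0 -1;-0.05 0 0 0 0 0 -1;-0.05 0 0 0 0 0 -1;-0.05 0 0 0 0 0 -1")

```text
time: 7.58
ee_pos: [0.5439, 0.1239, 0.1933]
tcp_rot: [-179.9, -0.4, -157.1]
wrist_force: [-33.2, -14.2, 42.1]
opening: 0.0002
grasp_force: 25.5
```

Emit:
carry_out(targets="-0.03 0 0 0 0 0 -1;-0.03 0 0 0 0 0 -1;-0.03 0 0 0 0 0 -1;-0.03 0 0 0 0 0 -1;0 0 0 0 0 0 -1;0 0 0 0 0 0 -1;0 0 0 0 0 0 -1;0 0 0 0 0 0 -1")

```text
time: 8.25
ee_pos: [0.549, 0.1261, 0.1933]
tcp_rot: [-180.0, -0.2, -157.1]
wrist_force: [-22.6, -9.2, 32.5]
opening: -0.0002
grasp_force: 20.3
```

```bash
python3 - <<'E'
from h import *
from workcell import camera
b=camera("scene")[140:250,240:350,::-1]
cv2.imwrite("pics/p3.png",cv2.resize(b,(550,550),interpolation=cv2.INTER_CUBIC))
E
```

```text
(no output)
```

View pics/p3.png

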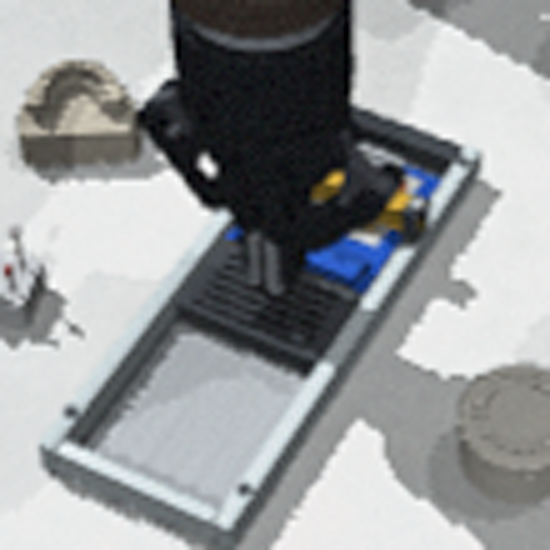

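The front is past the bridge near (435,175), close to the stop. I'll compare the visible rear edge, about (183,315)-(312,368), with its home position.

```bash
python3 - <<'E'
from h import *
for s in(-.011,-.016,-.021,-.026):
    print(s,((proj("scene",w((.5955,.144,.40),[[s-.065,.038,.02],[s-.065,-.038,.02],[s+.065,-.038,.02],[.054,-.038,.02]]))-[240,140])*5).round().tolist())
E
```

```text
-0.011 [[181.0, 286.0], [322.0, 346.0], [448.0, 165.0], [448.0, 165.0]]
-0.016 [[175.0, 293.0], [317.0, 354.0], [444.0, 171.0], [448.0, 165.0]]
-0.021 [[170.0, 301.0], [312.0, 361.0], [439.0, 178.0], [448.0, 165.0]]
-0.026 [[164.0, 308.0], [306.0, 369.0], [435.0, 184.0], [448.0, 165.0]]
```

Emit:
carry_out(targets="-0.03 0 0 0 0 0 -1;-0.03 0 0 0 0 0 -1;-0.03 0 0 0 0 0 -1;-0.03 0 0 0 0 0 -1;0 0 0 0 0 0 -1;0 0 0 0 0 0 -1;0 0 0 0 0 0 -1;0 0 0 0 0 0 -1")

```text
time: 8.97
ee_pos: [0.5534, 0.128, 0.1933]
tcp_rot: [-180.0, -0.2, -157.1]
wrist_force: [-22.6, -8.3, 32.5]
opening: 0.0
grasp_force: 20.1
```

Emit:
carry_out(targets="-0.03 0 0 0 0 0 -1;-0.03 0 0 0 0 0 -1;-0.03 0 0 0 0 0 -1;-0.03 0 0 0 0 0 -1;0 0 0 0 0 0 -1;0 0 0 0 0 0 -1;0 0 0 0 0 0 -1;0 0 0 0 0 0 -1")

```text
time: 9.63
ee_pos: [0.5579, 0.13, 0.1934]
tcp_rot: [-180.0, -0.2, -157.1]
wrist_force: [-22.3, -7.9, 33.3]
opening: -0.0002
grasp_force: 19.9
```

Emit:
carry_out(targets="-0.02 0 0 0 0 0 -1;-0.02 0 0 0 0 0 -1;-0.02 0 0 0 0 0 -1;-0.02 0 0 0 0 0 -1;0 0 0 0 0 0 -1;0 0 0 0 0 0 -1;0 0 0 0 0 0 -1;0 0 0 0 0 0 -1")

```text
time: 10.3
ee_pos: [0.5607, 0.1312, 0.1934]
tcp_rot: [-180.0, -0.2, -157.1]
wrist_force: [-21.7, -7.7, 32.5]
opening: 0.0001
grasp_force: 20.1
```

```bash
python3 - <<'E'
from h import *
from workcell import camera
b=camera("scene")[140:250,240:350,::-1]
cv2.imwrite("pics/p4.png",cv2.resize(b,(550,550),interpolation=cv2.INTER_CUBIC))
E
```

```text
(no output)
```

View pics/p4.png

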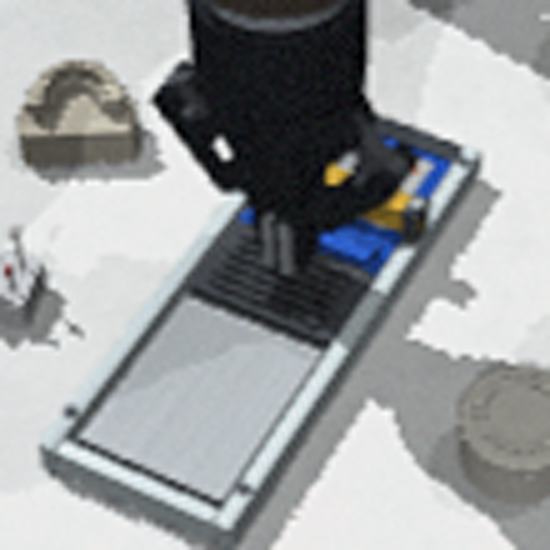

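The bed has popped up: its plate now fills the frame at (200,410). The rear edge at (190,292)-(328,347) is within a few mm of home. I'll push until it firmly meets the stop.

Emit:
carry_out(targets="-0.03 0 0 0 0 0 -1;-0.03 0 0 0 0 0 -1;-0.03 0 0 0 0 0 -1;0 0 0 0 0 0 -1;0 0 0 0 0 0 -1;0 0 0 0 0 0 -1;0 0 0 0 0 0 -1;0 0 0 0 0 0 -1")

```text
time: 11.02
ee_pos: [0.5623, 0.1319, 0.1933]
tcp_rot: [-180.0, -0.5, -157.1]
wrist_force: [-36.2, -14.3, 42.7]
opening: 0.0001
grasp_force: 29.5
```

Emit:
carry_out(targets="-0.03 0 0 0 0 0 -1;-0.03 0 0 0 0 0 -1;-0.02 0 0 0 0 0 -1;0 0 0 0 0 0 -1;0 0 0 0 0 0 -1;0 0 0 0 0 0 -1;0 0 0 0 0 0 -1;0 0 0 0 0 0 -1")

```text
time: 11.68
ee_pos: [0.5634, 0.1323, 0.1932]
tcp_rot: [-180.0, -0.9, -157.1]
wrist_force: [-51.9, -20.4, 53.4]
opening: -0.0002
grasp_force: 38.9
```

The force against the stop has risen to 56 N, so the cassette is home. I'll ease the push and the press in steps before lifting, so as not to drag the cassette back.

Emit:
carry_out(targets="0.03 0 -0.01 0 0 0 -1;0.03 0 -0.02 0 0 0 -1;0.03 0 -0.02 0 0 0 -1;0 0 0 0 0 0 -1;0 0 0 0 0 0 -1;0 0 0 0 0 0 -1;0 0 0 0 0 0 -1;0 0 0 0 0 0 -1")

```text
time: 12.35
ee_pos: [0.5624, 0.1319, 0.1934]
tcp_rot: [-180.0, -0.5, -157.1]
wrist_force: [-26.5, -11.0, 25.2]
opening: -0.0003
grasp_force: 24.5
```

Emit:
carry_out(targets="0.03 0 -0.01 0 0 0 -1;0.02 0 -0.01 0 0 0 -1;0 0 0 0 0 0 -1;0 0 0 0 0 0 -1;0 0 0 0 0 0 -1;0 0 0 0 0 0 -1;0 0 0 0 0 0 -1;0 0 0 0 0 0 -1")

```text
time: 13.02
ee_pos: [0.5618, 0.1316, 0.1935]
tcp_rot: [-180.0, -0.3, -157.1]
wrist_force: [-14.6, -8.0, 12.4]
opening: -0.0003
grasp_force: 15.5
```

Emit:
carry_out(targets="0.03 0 0 0 0 0 -1;0 0 0 0 0 0 -1;0 0 0 0 0 0 -1;0 0 0 0 0 0 -1;0 0 0 0 0 0 -1;0 0 0 0 0 0 -1;0 0 0 0 0 0 -1;0 0 0 0 0 0 -1")

```text
time: 13.68
ee_pos: [0.5613, 0.1314, 0.1935]
tcp_rot: [-180.0, -0.2, -157.1]
wrist_force: [-8.5, -4.5, 8.4]
opening: -0.0001
grasp_force: 11.1
```

Emit:
carry_out(targets="0.02 0 -0.01 0 0 0 -1;0.01 0 -0.01 0 0 0 -1;0 0 0 0 0 0 -1;0 0 0 0 0 0 -1;0 0 0 0 0 0 -1;0 0 0 0 0 0 -1;0 0 0 0 0 0 -1;0 0 0 0 0 0 -1")

```text
time: 14.35
ee_pos: [0.5609, 0.1313, 0.1937]
tcp_rot: [-180.0, -0.1, -157.1]
wrist_force: [-5.2, -3.1, -0.9]
opening: 0.0001
grasp_force: 2.7
```

The press is gone and only a light touch on the lip remains. I'll back off the lip, then lift away.

Emit:
carry_out(targets="0.05 0 0 0 0 0 -1;0.04 0 -0.01 0 0 0 -1;0 0 -0.1 0 0 0 -1;0 0 -0.3 0 0 0 -1;0 0 -0.6 0 0 0 -1;0 0 -0.9 0 0 0 -1;0 0 -0.9 0 0 0 -1;0 0 -0.9 0 0 0 -1")

```text
time: 15.02
ee_pos: [0.5576, 0.1301, 0.3457]
tcp_rot: [-180.0, 0.1, -157.1]
wrist_force: [1.4, -0.3, 0.7]
opening: 0.0002
grasp_force: 0.0
```

Emit:
carry_out(targets="0.6 0.3 -0.5 0 0 0 -1;0.8 0 -0.3 0 0 0 -1;0.8 0 0 0 0 0 -1;0.8 0 0 0 0 0 -1;0.8 0 0 0 0 0 -1;0.6 0 0 0 0 0 -1;0.3 0 0 0 0 0 -1;0 0 0 0 0 0 -1")

```text
time: 15.68
ee_pos: [0.3782, 0.0673, 0.3767]
tcp_rot: [-180.0, 0.2, -157.1]
wrist_force: [-0.1, 1.0, 0.8]
opening: 0.0002
grasp_force: 0.0
```

```bash
python3 - <<'E'
from h import *
from workcell import camera,monitor
o=monitor.get_obs();print(o['time'],o['ee_pos'],o['wrist_force'])
b=camera("scene")[140:250,240:350,::-1];a=cv2.convertScaleAbs(camera("top")[150:290,230:350,::-1],alpha=1.8)
cv2.imwrite("pics/p5.png",np.hstack([cv2.resize(b,(440,440),interpolation=cv2.INTER_CUBIC),cv2.resize(a,(360,440),interpolation=cv2.INTER_CUBIC)]))
E
```

```text
15.6833 [0.37824459 0.06725583 0.37673149] [-0.11021855  1.02884751  0.83886025]
```

View pics/p5.png

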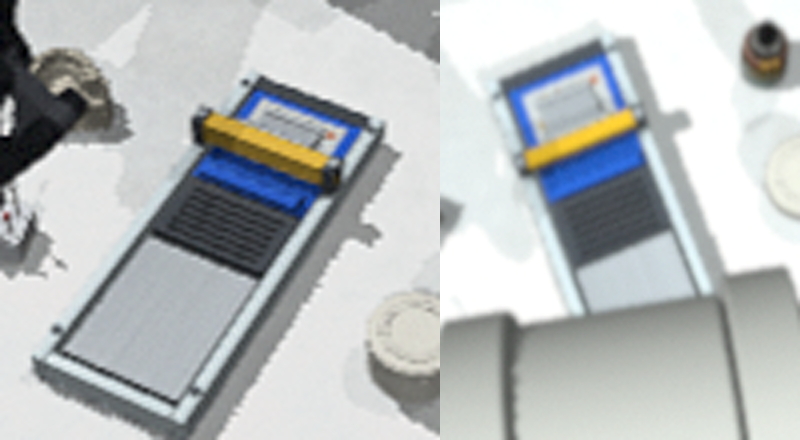

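In both views the cassette's front meets the dark stop with no gap, at (305,105) and (560,75). It lies flat, the bed is up behind it at (160,320), the hand is clear, and the cast and round box are where they stood.

```bash
python3 -c "
from workcell import bot
print(bot.job_done())"
```

```text
the job is handed in; nothing more can be done
None
```

The cassette was pressed down and pushed under the bridge to the end stop; it lies flat there with the bed popped up behind it, the hand is away, and I handed the job in at about 16 s (no verdict was returned).

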